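Prop the curing cabinet's door at its middle setting

TASK

The small grey curing cabinet on the workshop bench has to air with its door held half open. Lift the door's stay arm by its black grip post, swing it across so that the door opens, and drop its middle hole, the one ringed in orange, fully down over the brass peg on the cabinet's top. Then let go, leaving the stay lying level on the peg.

Things in the scene. Friction and masses are not known exactly. Their poses are not given: they have to be found in the camera images.
- stay_grip (a point): Centre of the black round grip post, 18 mm thick (cap 23) and 47 mm high, at the stay's free end; taken from above. Point on its axis, 24 mm above the stay's top face. x along the stay away from its pivot, z up. Stay: aluminium bar 38 x 5 mm, 242 long, 0.15 kg, pivot on the door's top edge 206 mm from the post; there it swivels freely, its end lifts up to 0.6 rad and drops back level. Starts level.
- stay_hole (a point): Centre of the stay's middle hole, ringed in orange, 24 mm wide, at the level of the stay's underside; on the line from post to pivot, 88 mm from the post's axis and 118 mm from the pivot. Plain holes like it lie 38 mm to either side of it along the stay. Axes as stay_grip. At the start the stay lies clear of the peg, folded to the right as the robot sees it.
- peg (a point): Round top of the fixed brass peg, 8 mm thick, 19 mm tall, on the cabinet's top (160 mm high). It rises 13 mm above a level stay's underside: raise the post 45 mm to pass over. x from door to cabinet back, y to the hinge side (left from robot), z up. With the middle hole on the peg, stay_grip is at x +87, y -12, z +16 mm in these axes; the lifted post can go there straight, the door follows.
- door (a joint): Opening of the white-framed glass door, 240 x 147 mm, rad: 0 shut, grows as its free edge swings towards the robot, stop at 1.3; about 0.56 with the middle hole on the peg. Its upright hinge is at x -43, y +135 mm in the peg's axes; the stay's pivot is 140 mm from it. It turns easily (under 2 N at the stay) and stays where left.

How it is judged (in metres and radians):
At the end, for the whole second after the job is handed in: The peg stands in the stay's middle hole (hole centre within 12 mm of the peg's axis, seen from above), the stay is down and level within 0.05 rad, the door is held open between 0.4 and 0.72 rad and is at rest (horizontal distance between stay_hole and peg below 0.012 m and angle between stay_hole's own z axis and vertical below 0.05 rad and value of joint door between 0.4 and 0.72 rad and velocity of joint door between -0.05 and 0.05 rad/s); the robot touches nothing.
It also fails if it takes over 40 s, if anything falls off the work surface, if the arm or the gripper's body presses on something with over 40 N, if the wrist force passes 120 N, or if a joint passes its speed limit or range.

ROBOT

A 7-joint arm with a two-finger parallel gripper is mounted at the origin on the work surface. World frame = base frame: x ahead of the robot, y to its left, z up, the work surface at z = 0. Lengths are in mm, angles in rad, forces in N, time in s.
With the tool pointing down it reaches from about 425 to 875 mm from the base axis. Payload 9.9 kg.
Tool frame: the origin (TCP) lies midway between the tips of the shut fingers; the grasp point (between the pads) lies 19 mm behind it; z points along the fingers, y is the line along which they close (so a half turn about z gives the same grasp; the last joint's range is limited). The gripper opens to 85 mm and grips with 20 to 120 N. Pads are 22 mm wide; open, the fingers measure 114 mm over their backs; the gripper's body (76 mm by 85 mm) begins 54 mm behind the grasp point. The pads swing forward as they close: fully open they stand 13 mm farther back than shut.
Start: joints at [1.021, 0.576, 0.025, 1.437, -0.015, 1.129, -0.057], TCP at [303.173, -603.088, 231.289] pointing down, gripper open.
Joint ranges: [-2.76, 2.76], [-0.34, 2.15], [-1.52, 1.57], [0.19, 2.46], [-1.09, 4.23], [0.17, 1.99], [-2.82, 2.82]. Speed limits (rad/s): [2.22, 2.22, 3.01, 3.01, 3.14, 3.14, 3.14].

INTERFACE

Orientations are given as a 3x3 rotation matrix whose columns are the frame's x, y, z axes.
In Python, from plant import bot, viewer, job, search_frame, silhouettes, landmark_of gives the robot as it stands.
- The arm moves only by the tool send_rows, never from a script. Its argument "moves" is a list of rows, each a list of 3 entries, a list of its own where there are three numbers: the shift along the tool's x, y, z in mm, then the turn, a rotation vector about the tool's x, y, z in rad, then the closure in counts, from 0 (fully open) to 255 (shut). A call has 1 to 12 rows; each row shifts and turns the commanded pose from where the row before left it, along the tool's axes as they then stand; what a row does not reach is not made up. A row lasts 1/10 s, in which the tool goes at most 50 mm and 8.59 degrees, less where a joint would pass 70% of its speed; a pose out of reach is approached as far as the arm can. A call is refused whole if a number of a shift passes 50 or a number of a turn 0.15, either way. A call with a gripper value outside its range is refused whole. The fingers move at their own pace and stop on an object; "squeeze" is the grip in N (left out, the last holds). Time passes only in rows, so rows that do not move let the fingers close. It gives the time, the measured TCP pose, the force, the opening and the grip force at its end, in the units of the state.
- bot.state(): the state, without advancing time (a new reading comes with each control period).
- viewer.read_camera(name): name is "scene" or "top" or "wrist"; returns a dict with "pixels" (400x640x3 uint8, red, green, blue), "mtx" (3x3 intrinsics, pixels), "k1" (the pictures are not rectified: a ray, as slopes to the right and down, at radius r is drawn at 1 + k1 r^2 times it, then the intrinsics apply), "rvec" (rotation vector, rad) and "tvec" (3), from world to camera coordinates, as OpenCV has them. Camera axes: x right, y down, z forward; pixel columns grow to the right and rows downward; lengths in mm; the calibration is good to about 2 mm. A picture is of the moment at which its call begins. There is no depth.
- job.job_done(): hands the job in; it is judged then, once.
Trained networks look in a picture, given as the dict that the camera call returned (one of the last four; its "shot" number tells which), for a name from the list of things; names that differ only in an ending like _2 or _b are one class to them, and where a whole thing is asked for, a point or a joint stands for the part that bears it (a point fixed in the world has none). Each returns a list of dicts, best first, with "conf" (0 to 1); they miss things now and then, are a little off and sometimes report something else, mostly with a low value. They report only what shows in the picture. A call takes as long as a camera call.
- search_frame(label, picture): "position" ([column, row] in pixels, amid what is visible of it).
- silhouettes(label, picture): "region" (400x640 bool, what is visible of it) and "position" ([column, row] in pixels, amid what is visible of it).
- landmark_of(label, picture): "position" ([column, row] in pixels: a listed point, or the origin of a listed thing).
The state is a dict: "t": time; "joint_pos": joint angles; "dq": joint speeds; "joint_efforts": joint torques, N m; "ee_pos": TCP position; "eef_rot": TCP orientation; "force": force on the tool from outside, world axes, zero at the start; "torque": the same for the moment, N m; "opening": finger opening in mm; "finger_force": force on a finger pad.
Only numpy, scipy, OpenCV 4.12 (cv2) and the standard library are available. Lean on these libraries where they do the work, as an engineer would, in place of code of your own. Each camera call takes 0.05 s, during which the arm holds its last target. There are 200 camera calls.

## Working session

There is one attempt and no reset: what is moved stays moved. The work goes in short steps, Python scripts to look and compute and a tool call to move; the robot and the scene stay as the last step left them, time stands still between calls to the robot, and variables do not carry over. Pictures are saved under pics/ and viewed, at most 10 in all, crops included, and the job is handed in when it is done.

Besides the shell and the picture viewer there is one more tool, called as name(argument=value, ...), one argument or row to a line, values as JSON. send_rows: Moves the arm, as the interface text tells. Its arguments: {"type":"object","properties":{"moves":{"type":"array","items":{"type":"array"}},"squeeze":{"type":"number"}},"required":["moves"]}

```bash
mkdir -p pics; cat > h.py <<'E'
import numpy as np, cv2
from plant import bot, viewer, job, search_frame, silhouettes, landmark_of
def ray(c,p):
    K=np.array(c["mtx"],float); d=np.array([c["k1"],0,0,0],float)
    n=cv2.undistortPoints(np.array([[p]],float),K,d)[0,0]
    R=cv2.Rodrigues(np.array(c["rvec"],float))[0]; t=np.array(c["tvec"],float).ravel()
    return -R.T@t, R.T@np.array([n[0],n[1],1.])
def at_z(c,p,z):
    o,d=ray(c,p); return o+d*(z-o[2])/d[2]
def tri(rs):
    A=np.zeros((3,3));b=np.zeros(3)
    for o,d in rs:
        d=d/np.linalg.norm(d);P=np.eye(3)-np.outer(d,d);A+=P;b+=P@o
    x=np.linalg.solve(A,b); return x,[np.linalg.norm(np.cross(x-o,d/np.linalg.norm(d))) for o,d in rs]
def save(c,n): cv2.imwrite("pics/"+n,cv2.cvtColor(c["pixels"],cv2.COLOR_RGB2BGR))
E
python3 - <<'E'
from h import *
np.set_printoptions(precision=1,suppress=True)
cs={n:viewer.read_camera(n) for n in("scene","top","wrist")}
for n,c in cs.items():
    save(c,n+"0.png"); print(n,ray(c,(320,200)))
for l in("stay_grip","stay_hole","peg"):
    rs=[]
    for n,c in cs.items():
        r=landmark_of(l,c)
        print(l,n,[(np.round(x["position"]),round(x["conf"],2)) for x in r[:3]])
        if r and n!="wrist": rs.append(ray(c,r[0]["position"]))
    if len(rs)>1: print(tri(rs))
s=bot.state();print(s["t"],s["ee_pos"],s["eef_rot"],s["force"],s["opening"])
E
```

```text
scene (array([1049.6, -265.9,  581.3]), array([-0.7,  0.5, -0.6]))
top (array([ 447. ,   56.8, 1012.2]), array([ 0.1,  0. , -1. ]))
wrist (array([ 367.8, -571.3,  374.6]), array([-0.2, -0.1, -1. ]))
stay_grip scene [(array([127., 231.]), 0.71)]
stay_grip top [(array([473., 217.]), 0.76)]
stay_grip wrist []
(array([ 511.7, -213.9,  193.9]), [np.float64(2.813927656079168), np.float64(2.8139276560791857)])
stay_hole scene [(array([178., 208.]), 0.71)]
stay_hole top [(array([425., 240.]), 0.72)]
stay_hole wrist []
(array([ 472.8, -129.5,  173.3]), [np.float64(2.346542697862434), np.float64(2.346542697862401)])
peg scene [(array([246., 184.]), 0.92)]
peg top [(array([362., 230.]), 0.81), (array([427., 242.]), 0.7)]
peg wrist []
(array([492.9, -13.9, 182.4]), [np.float64(2.9115698311840545), np.float64(2.911569831184042)])
0.6 [ 303.2 -603.1  231.3] [[ 0.9  0.4  0. ]
 [ 0.4 -0.9  0. ]
 [ 0.  -0.  -1. ]] [ 0.3 -1.  -0.4] 85.15061029002668
```

View pics/top0.png

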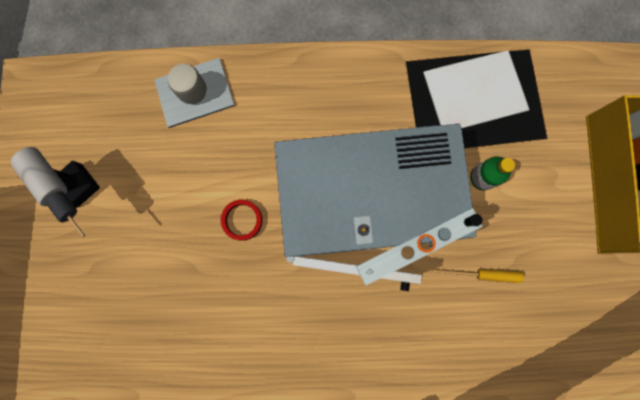

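View pics/scene0.png

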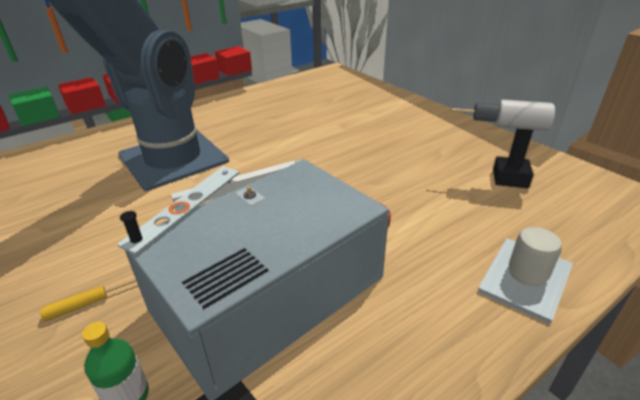

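The top view shows the stay running from its pivot at about (370,275) to the post at (473,217), with the orange hole at (426,242) and the peg at (363,230). The hinge is at about (290,258). The scene view agrees, with the post at (130,225) and the peg at (249,188). The triangulated heights match the given sizes. Next I'll work out the frames and the approach rows.

```bash
cat >> h.py <<'E'
from scipy.spatial.transform import Rotation as Ro
def plan(wps, n):
    """wps: list of (pos, R); n rows each, straight; prints rounded tool-frame rows"""
    s=bot.state(); p=np.array(s["ee_pos"],float); R=np.array(s["eef_rot"],float); rows=[]
    for (P,Q),k in zip(wps,n):
        p0=p.copy(); d=Ro.from_matrix(R.T@Q).as_rotvec(); R0=R.copy()
        for i in range(1,k+1):
            sh=np.round(R.T@(p0+(np.array(P)-p0)*i/k-p)).astype(int)
            tu=np.round(Ro.from_matrix(R.T@R0@Ro.from_rotvec(d*i/k).as_matrix()).as_rotvec(),2)+0.
            rows.append([sh.tolist(),tu.tolist()]); p=p+R@sh; R=R@Ro.from_rotvec(tu).as_matrix()
    for r in rows: print(r)
    print("end",p.round(1),R.round(2).tolist())
def down(ang):  # tool z down, tool x at world angle ang
    x=np.array([np.cos(ang),np.sin(ang),0]); z=np.array([0,0,-1.]); return np.stack([x,np.cross(z,x),z],1)
E
python3 - <<'E'
from h import *
np.set_printoptions(precision=1,suppress=True)
c=viewer.read_camera("top")
g=at_z(c,(473,217),195);h=at_z(c,(425,240),166);p=at_z(c,(362,230),179)
a,b=at_z(c,(285,258),160),at_z(c,(478,237),160);e=at_z(c,(276,142),160);f=at_z(c,(461,125),160)
print(g,h,p,"corners",a,b,e,f)
print("yaw front",np.degrees(np.arctan2(-(a-b)[0],(a-b)[1])),"back",np.degrees(np.arctan2(-(e-f)[0],(e-f)[1])))
print("piv",at_z(c,(370,271),171), "bottle", [at_z(c,(508,165),z) for z in (120,200)])
u=(g-h)[:2];u/=np.linalg.norm(u);print("staydir",np.degrees(np.arctan2(u[1],u[0])),"piv",g[:2]-206*u)
G=np.array([512,-214.])
print(bot.state()["eef_rot"])
th=np.arctan2(u[1],u[0])
plan([([340,-300,280],down(th+np.pi-0.8)),([512-0,-214,265],down(th+np.pi))],[10,10])
E
```

```text
[ 511.8 -211.2  195. ] [ 473.6 -129.   166. ] [493.8 -12.4 179. ] corners [446.  129.5 160. ] [ 477.  -230.2  160. ] [665.5 144.1 160. ] [ 691.6 -210.3  160. ]
yaw front 4.929670401090163 back 4.213821598471016
piv [419.5 -25.5 171. ] bottle [array([ 620. , -313.2,  120. ]), array([ 604.5, -280. ,  200. ])]
staydir -65.11276763951454 piv [425.1 -24.4]
[[ 0.9  0.4 -0. ]
 [ 0.4 -0.9 -0. ]
 [-0.   0.  -1. ]]
[[17, -25, -5], [0.0, 0.0, -0.07]]
[[19, -25, -5], [0.0, 0.0, -0.08]]
[[20, -22, -5], [0.0, 0.0, -0.07]]
[[22, -21, -4], [0.0, 0.0, -0.08]]
[[24, -20, -5], [0.0, 0.0, -0.07]]
[[25, -17, -5], [0.0, 0.0, -0.07]]
[[26, -16, -5], [0.0, 0.0, -0.08]]
[[27, -14, -5], [0.0, 0.0, -0.07]]
[[28, -11, -5], [0.0, 0.0, -0.08]]
[[29, -10, -5], [0.0, 0.0, -0.07]]
[[14, 13, 2], [0.0, 0.0, -0.08]]
[[13, 14, 1], [0.0, 0.0, -0.08]]
[[12, 15, 2], [0.0, 0.0, -0.08]]
[[11, 16, 1], [0.0, 0.0, -0.08]]
[[9, 17, 2], [0.0, 0.0, -0.08]]
[[8, 18, 1], [0.0, 0.0, -0.08]]
[[7, 18, 2], [0.0, 0.0, -0.08]]
[[5, 18, 1], [0.0, 0.0, -0.08]]
[[4, 19, 2], [0.0, 0.0, -0.08]]
[[2, 19, 1], [0.0, 0.0, -0.08]]
end [ 511.5 -214.   265.3] [[-0.42, 0.91, -0.0], [0.91, 0.42, -0.0], [-0.0, -0.0, -1.0]]
```

send_rows(
  moves=[
    [[17,-25,-5],[0,0,-0.07],0],
    [[19,-25,-5],[0,0,-0.08],0],
    [[20,-22,-5],[0,0,-0.07],0],
    [[22,-21,-4],[0,0,-0.08],0],
    [[24,-20,-5],[0,0,-0.07],0],
    [[25,-17,-5],[0,0,-0.07],0],
    [[26,-16,-5],[0,0,-0.08],0],
    [[27,-14,-5],[0,0,-0.07],0],
    [[28,-11,-5],[0,0,-0.08],0],
    [[29,-10,-5],[0,0,-0.07],0],
  ],
)

```text
t: 1.65
ee_pos: [339.8, -299.2, 280.7]
eef_rot: [[0.354, 0.935, 0.0], [0.935, -0.354, -0.001], [-0.0, 0.001, -1.0]]
force: [0.3, 0.3, -0.8]
opening: 85.8
finger_force: 0.0
```

send_rows(
  moves=[
    [[14,13,2],[0,0,-0.08],0],
    [[13,14,1],[0,0,-0.08],0],
    [[12,15,2],[0,0,-0.08],0],
    [[11,16,1],[0,0,-0.08],0],
    [[9,17,2],[0,0,-0.08],0],
    [[8,18,1],[0,0,-0.08],0],
    [[7,18,2],[0,0,-0.08],0],
    [[5,18,1],[0,0,-0.08],0],
    [[4,19,2],[0,0,-0.08],0],
    [[2,19,1],[0,0,-0.08],0],
    [[0,0,0],[0,0,0],0],
  ],
)

```text
t: 2.75
ee_pos: [513.4, -212.2, 265.1]
eef_rot: [[-0.426, 0.905, 0.001], [0.905, 0.426, 0.001], [0.001, 0.002, -1.0]]
force: [-0.6, -0.0, 0.6]
opening: 85.3
finger_force: 0.0
```

```bash
python3 - <<'E'
from h import *
np.set_printoptions(precision=2,suppress=True)
c=viewer.read_camera("wrist"); save(c,"w1.png")
for l,z in(("stay_grip",195),("stay_hole",166),("peg",179)):
    for r in landmark_of(l,c)[:3]: print(l,np.round(r["position"]),r["conf"],at_z(c,r["position"],z))
s=bot.state();print(s["t"],s["ee_pos"],s["eef_rot"],s["force"],s["opening"],s["joint_pos"])
E
```

```text
stay_grip [310. 207.] 0.6 [ 508.65 -210.95  195.  ]
stay_hole [308.  87.] 0.97 [ 469.52 -132.83  166.  ]
2.95 [ 510.75 -214.68  265.35] [[-0.42  0.91 -0.  ]
 [ 0.91  0.42 -0.  ]
 [-0.   -0.   -1.  ]] [0.42 0.86 0.09] 85.27518236741408 [ 0.62  0.39 -0.44  1.7   0.18  1.1   0.56]
```

View pics/w1.png

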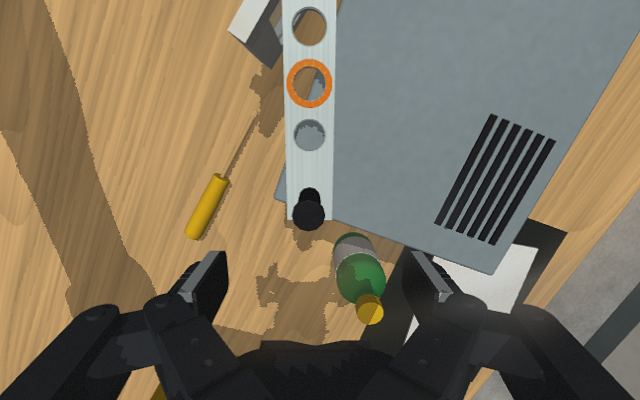

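The wrist view shows the post cap at (308,215), the orange hole at (309,83) and the stay running straight along the tool's x axis. The fingers straddle the post. I'll lower and grip.

send_rows(
  moves=[
    [[2,0,25],[0,0,0],60],
    [[0,0,25],[0,0,0],60],
    [[0,0,20],[0,0,0],60],
    [[0,0,16],[0,0,0],60],
    [[0,0,0],[0,0,0],150],
    [[0,0,0],[0,0,0],255],
    [[0,0,0],[0,0,0],255],
    [[0,0,0],[0,0,0],255],
    [[0,0,0],[0,0,0],255],
    [[0,0,0],[0,0,0],255],
  ],
  squeeze=40,
)

```text
t: 3.95
ee_pos: [510.9, -212.4, 179.8]
eef_rot: [[-0.421, 0.907, 0.001], [0.907, 0.421, -0.001], [-0.001, 0.001, -1.0]]
force: [0.3, -0.0, 0.9]
opening: 21.1
finger_force: 39.0
```

Gripped. Now I'll plan the lift and swing, with the tool tilting and turning along with the stay.

```bash
cat >> h.py <<'E'
P=np.array([493.5,-13.]); PSI=0.08
def rz(a): return np.array([[np.cos(a),-np.sin(a)],[np.sin(a),np.cos(a)]])
def piv(post,r):  # pivot for post xy, horizontal distance r (branch nearer robot)
    H=P+rz(PSI)@[-43,135]; d=np.array(post)-H; D=np.linalg.norm(d); a=(140**2-r*r+D*D)/(2*D); h=np.sqrt(140**2-a*a)
    e=d/D; n=np.array([-e[1],e[0]]); c=[H+a*e+s*h*n for s in(1,-1)]
    return min(c,key=lambda q:q[0])
def pose(post,th,z0=180.,zp=168.):
    """TCP pose with stay lifted th; post = xy of TCP"""
    k=z0-zp; r=206*np.cos(th)-k*np.sin(th); q=piv(post,r); u=np.array(post)-q; f=np.arctan2(u[1],u[0])
    R=down(f+np.pi)@Ro.from_rotvec([0,-th,0]).as_matrix()
    return np.array([post[0],post[1],zp+206*np.sin(th)+k*np.cos(th)]),R,q,f
E
python3 - <<'E'
from h import *
np.set_printoptions(precision=2,suppress=True)
T=0.25; G=np.array([511,-212.4])
q=piv(G,206);u=(G-q)/206; print("piv",q,np.degrees(np.arctan2(u[1],u[0])))
r=206*np.cos(T)-12*np.sin(T); L=q+u*r
tgt=P+rz(PSI)@[87,-12]; 
w=[];n=[]
for t in (.5,1): # lift
    th=T*t; Lp=q+u*(206*np.cos(th)-12*np.sin(th)); a=pose(Lp,th); w.append(a[:2]);n.append(2)
# final lifted spot: over-peg pose
qf=P+rz(PSI)@[-117.4,16.4]; uf=(tgt-qf)/np.linalg.norm(tgt-qf); E=qf+uf*r; print("target",tgt,"lifted",E)
for i in range(1,17):
    a=pose(L+(E-L)*i/16,T); w.append(a[:2]); n.append(1)
    if i%4==0: print(a[0],a[2],np.degrees(a[3]))
plan(w,n)
E
```

```text
piv [433.08 -21.7 ] -67.77513145655676
target [581.18 -18.01] lifted [571.46 -17.44]
[ 523.46 -157.15  230.59] [390.05 -12.71] -47.273923453850095
[ 539.46 -110.58  230.59] [373.49  -5.14] -32.428432237024545
[555.46 -64.01 230.59] [368.72  -2.45] -18.24566533736901
[571.46 -17.44 230.59] [375.17  -6.03] -3.3280618765665433
[[2, 0, -13], [0.0, -0.06, 0.02]]
[[0, 0, -13], [0.0, -0.06, 0.03]]
[[2, 0, -13], [0.0, -0.06, 0.0]]
[[1, 0, -13], [0.0, -0.07, 0.0]]
[[9, 8, -2], [-0.03, 0.0, -0.12]]
[[8, 10, -2], [-0.02, 0.0, -0.08]]
[[7, 9, -2], [-0.02, 0.0, -0.08]]
[[6, 11, -1], [-0.02, 0.0, -0.07]]
[[6, 11, -2], [-0.01, 0.0, -0.07]]
[[5, 11, -1], [-0.02, 0.0, -0.06]]
[[4, 11, -1], [-0.01, 0.0, -0.06]]
[[4, 12, -1], [-0.02, 0.0, -0.06]]
[[2, 12, -1], [-0.02, 0.0, -0.06]]
[[3, 12, 0], [-0.01, 0.0, -0.06]]
[[1, 12, -1], [-0.02, 0.0, -0.06]]
[[0, 13, 0], [-0.01, 0.0, -0.06]]
[[0, 12, 0], [-0.02, 0.0, -0.06]]
[[-1, 12, 1], [-0.01, 0.0, -0.06]]
[[-1, 13, 0], [-0.02, 0.0, -0.07]]
[[-3, 12, 1], [-0.02, 0.0, -0.06]]
end [572.  -17.1 230.3] [[-0.97, 0.06, 0.25], [0.06, 1.0, -0.01], [-0.25, 0.0, -0.97]]
```

send_rows(
  moves=[
    [[2,0,-13],[0,-0.06,0],255],
    [[0,0,-13],[0,-0.06,0],255],
    [[2,0,-13],[0,-0.06,0],255],
    [[1,0,-13],[0,-0.07,0],255],
    [[0,0,0],[0,0,0],255],
  ],
)

```text
t: 4.45
ee_pos: [506.9, -201.5, 232.1]
eef_rot: [[-0.411, 0.905, 0.107], [0.877, 0.425, -0.226], [-0.25, 0.001, -0.968]]
force: [-0.0, -0.4, -0.5]
opening: 20.6
finger_force: 39.1
```

send_rows(
  moves=[
    [[9,8,-2],[-0.03,0,-0.07],255],
    [[8,10,-2],[-0.02,0,-0.08],255],
    [[7,9,-2],[-0.02,0,-0.08],255],
    [[6,11,-1],[-0.02,0,-0.07],255],
    [[6,11,-2],[-0.01,0,-0.07],255],
    [[5,11,-1],[-0.02,0,-0.06],255],
    [[0,0,0],[0,0,0],255],
  ],
)

```text
t: 5.15
ee_pos: [530.5, -132.7, 229.9]
eef_rot: [[-0.747, 0.635, 0.198], [0.617, 0.773, -0.151], [-0.249, 0.01, -0.968]]
force: [0.3, 0.1, -1.4]
opening: 20.4
finger_force: 39.2
```

```bash
python3 - <<'E'
from h import *
np.set_printoptions(precision=2,suppress=True)
c=viewer.read_camera("wrist"); save(c,"w2.png")
for l,z in(("stay_grip",245),("stay_hole",195),("peg",179)):
    for r in landmark_of(l,c)[:3]: print(l,np.round(r["position"]),r["conf"],at_z(c,r["position"],z))
s=bot.state();print(s["t"],s["ee_pos"],s["eef_rot"],s["force"],s["opening"],s["joint_pos"])
E
```

```text
stay_grip [318. 262.] 0.63 [ 525.23 -127.34  245.  ]
peg [448.  39.] 0.74 [497.81 -17.57 179.  ]
5.35 [ 530.08 -134.21  230.14] [[-0.74  0.64  0.2 ]
 [ 0.62  0.77 -0.15]
 [-0.25  0.01 -0.97]] [-0.22  1.09 -0.99] 20.464214068290875 [ 0.43  0.3  -0.47  1.98  0.44  0.74  0.56]
```

View pics/w2.png

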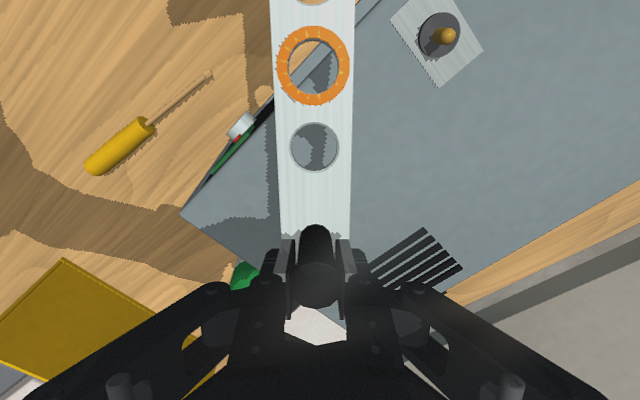

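The wrist view shows the stay held and aligned, with the orange ring at (313,66) and the peg at (449,36) to the right. I'll continue the swing.

send_rows(
  moves=[
    [[4,11,-1],[-0.01,0,-0.06],255],
    [[4,12,-1],[-0.02,0,-0.06],255],
    [[2,12,-1],[-0.02,0,-0.06],255],
    [[3,12,0],[-0.01,0,-0.06],255],
    [[1,12,-1],[-0.02,0,-0.06],255],
    [[0,13,0],[-0.01,0,-0.06],255],
    [[0,12,0],[-0.02,0,-0.06],255],
    [[-1,12,1],[-0.01,0,-0.06],255],
    [[-1,13,0],[-0.02,0,-0.07],255],
    [[-3,12,1],[-0.02,0,-0.06],255],
    [[0,0,0],[0,0,0],255],
  ],
)

```text
t: 6.45
ee_pos: [571.3, -16.2, 231.2]
eef_rot: [[-0.965, 0.058, 0.256], [0.059, 0.998, -0.005], [-0.256, 0.01, -0.967]]
force: [1.1, 0.7, 0.6]
opening: 20.5
finger_force: 39.2
```

```bash
python3 - <<'E'
from h import *
np.set_printoptions(precision=2,suppress=True)
cs={n:viewer.read_camera(n) for n in("wrist","top","scene")}
save(cs["wrist"],"w3.png");save(cs["top"],"t3.png")
for l,z in(("stay_hole",195),("peg",179)):
    rs=[]
    for n,c in cs.items():
        for r in landmark_of(l,c)[:1]: print(l,n,np.round(r["position"]),r["conf"],at_z(c,r["position"],z)); rs.append(ray(c,r["position"]))
    if len(rs)>1: print(tri(rs))
s=bot.state();print(s["t"],s["ee_pos"],s["eef_rot"],s["force"],s["opening"],s["joint_pos"])
E
```

```text
peg wrist [306.  90.] 0.83 [498.04 -17.39 179.  ]
peg scene [244. 185.] 0.76 [485.8  -18.41 179.  ]
(array([495.74, -19.75, 185.47]), [np.float64(2.7740501003862885), np.float64(2.774050100386274)])
6.9 [570.61 -16.91 231.16] [[-0.96  0.06  0.26]
 [ 0.06  1.   -0.01]
 [-0.26  0.01 -0.97]] [ 0.74  0.48 -0.62] 20.926097806582927 [ 0.45  0.36 -0.7   1.94  0.44  0.71  1.02]
```

View pics/w3.png

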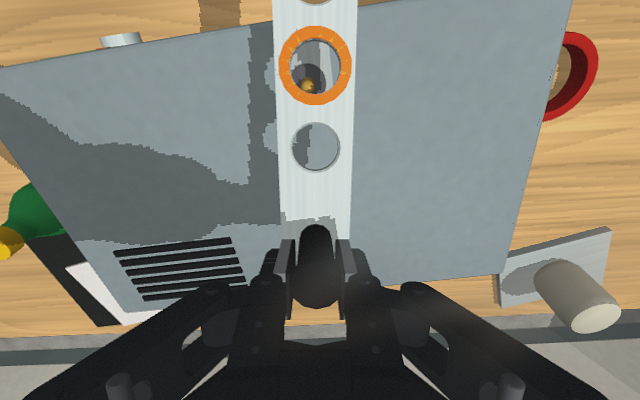

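The ring's centre is at (315,66), and the peg tip shows through the hole at (307,88). I'll work out the remaining offset within this one camera, then plan the drop.

```bash
python3 - <<'E'
from h import *
np.set_printoptions(precision=2,suppress=True)
c=viewer.read_camera("wrist")
th=0.255
hz=168.5+118*np.sin(th)+2.5
hole=at_z(c,(315,66),hz); peg=at_z(c,(307,88),179)
s=bot.state(); R=np.array(s["eef_rot"]); f=np.arctan2(-R[1,0],-R[0,0]); u=np.array([np.cos(f),np.sin(f)])
# top-face ring centre -> level hole: r goes from 118c-2.5s to 118
land=hole[:2]+u*(118*(1-np.cos(th))+2.5*np.sin(th))
print(hole,peg,"land",land,"err peg-land",peg[:2]-land, "stay ang",np.degrees(f))
print("hole from tool", np.array(s["ee_pos"])[:2]-u*(206*np.cos(th)-12*np.sin(th)-118), "expected post-hole dist 88")
E
```

```text
[482.49 -12.17 200.76] [496.03 -17.22 179.  ] land [486.92 -12.45] err peg-land [ 9.1  -4.77] stay ang -3.5309680715388474
hole from tool [492.42 -12.03] expected post-hole dist 88
```

```bash
python3 - <<'E'
from h import *
f=np.radians(-3.5)
def R(th): return down(f+np.pi)@Ro.from_rotvec([0,-th,0]).as_matrix()
plan([([578.6,-21.4,231.2],R(.255)),([584.5,-21.8,208.2],R(.14))],[2,3])
E
```

```text
[[-4, -2, 1], [0.0, 0.0, 0.0]]
[[-4, -2, 1], [0.01, 0.0, 0.0]]
[[0, 0, 8], [0.0, 0.04, 0.0]]
[[0, 0, 8], [0.0, 0.04, 0.0]]
[[-1, 0, 8], [0.0, 0.04, 0.0]]
end [584.8 -21.7 208. ] [[-0.99, 0.06, 0.14], [0.06, 1.0, -0.01], [-0.14, -0.0, -0.99]]
```

send_rows(
  moves=[
    [[-4,-2,1],[0,0,0],255],
    [[-4,-2,1],[0.01,0,0],255],
    [[0,0,8],[0,0.04,0],255],
    [[0,0,8],[0,0.04,0],255],
    [[-1,0,8],[0,0.04,0],255],
    [[0,0,0],[0,0,0],255],
  ],
)

```text
t: 7.55
ee_pos: [585.7, -21.9, 206.8]
eef_rot: [[-0.989, 0.062, 0.136], [0.061, 0.998, -0.009], [-0.137, -0.0, -0.991]]
force: [0.8, 0.9, 0.0]
opening: 21.0
finger_force: 39.2
```

```bash
python3 - <<'E'
from h import *
np.set_printoptions(precision=2,suppress=True)
c=viewer.read_camera("wrist")
cv2.imwrite("pics/w4.png",cv2.resize(c["pixels"][0:200,200:440,::-1],None,fx=3,fy=3))
for l in("stay_hole","peg"):
    for r in landmark_of(l,c)[:2]: print(l,r["position"],r["conf"])
s=bot.state();print(s["t"],s["ee_pos"],s["eef_rot"],s["force"],s["opening"])
E
```

```text
peg [313.5, 71.7] 0.93
7.7 [584.97 -21.44 208.1 ] [[-0.99  0.06  0.14]
 [ 0.06  1.   -0.01]
 [-0.14 -0.   -0.99]] [ 1.09  0.64 -0.51] 20.745521865402445
```

View pics/w4.png

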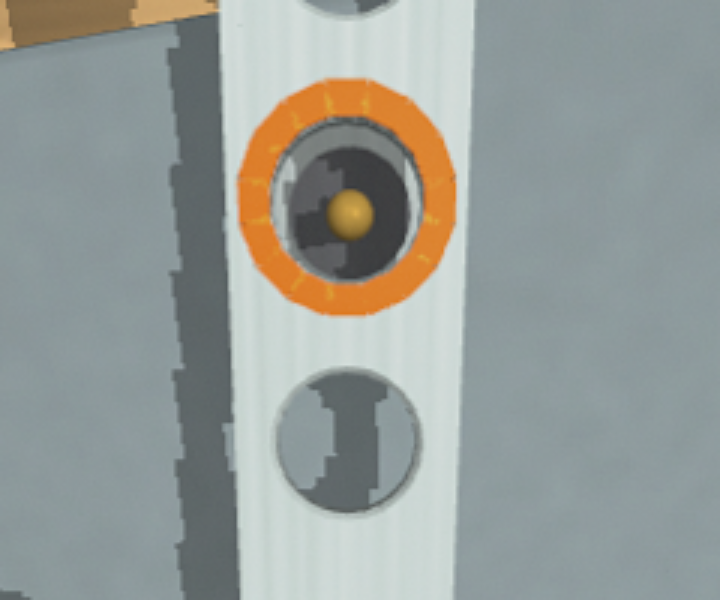

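The crop shows the brass peg near the centre of the orange ring: ring centre (348,198), peg (350,213). The remaining error is about 2 mm outward, so I'll lower on the arc.

```bash
python3 - <<'E'
from h import *
f=np.radians(-3.5)
def R(th): return down(f+np.pi)@Ro.from_rotvec([0,-th,0]).as_matrix()
plan([([588.7,-22.,194.3],R(.07)),([590.2,-22.2,180.3],R(0))],[2,2])
E
```

```text
[[-1, 0, 7], [0.0, 0.03, 0.0]]
[[-1, 0, 7], [0.0, 0.04, 0.0]]
[[0, 0, 7], [0.0, 0.03, 0.0]]
[[-1, 0, 7], [0.0, 0.04, 0.0]]
end [590.5 -21.8 180.5] [[-1.0, 0.06, -0.0], [0.06, 1.0, -0.0], [0.0, -0.0, -1.0]]
```

send_rows(
  moves=[
    [[-1,0,7],[0,0.03,0],255],
    [[-1,0,7],[0,0.04,0],255],
    [[0,0,7],[0,0.03,0],255],
    [[-1,0,7],[0,0.04,0],255],
    [[0,0,0],[0,0,0],255],
  ],
)

```text
t: 8.2
ee_pos: [590.5, -22.1, 179.5]
eef_rot: [[-0.998, 0.062, -0.003], [0.062, 0.998, -0.0], [0.003, -0.001, -1.0]]
force: [-0.2, -0.5, 0.6]
opening: 20.5
finger_force: 39.2
```

```bash
python3 - <<'E'
from h import *
np.set_printoptions(precision=2,suppress=True)
c=viewer.read_camera("wrist")
cv2.imwrite("pics/w5.png",cv2.resize(c["pixels"][0:200,200:440,::-1],None,fx=3,fy=3))
s=bot.state();print(s["t"],s["ee_pos"],s["force"],s["opening"])
E
```

```text
8.25 [590.48 -21.87 180.03] [0.58 0.36 1.03] 20.611909080134648
```

View pics/w5.png

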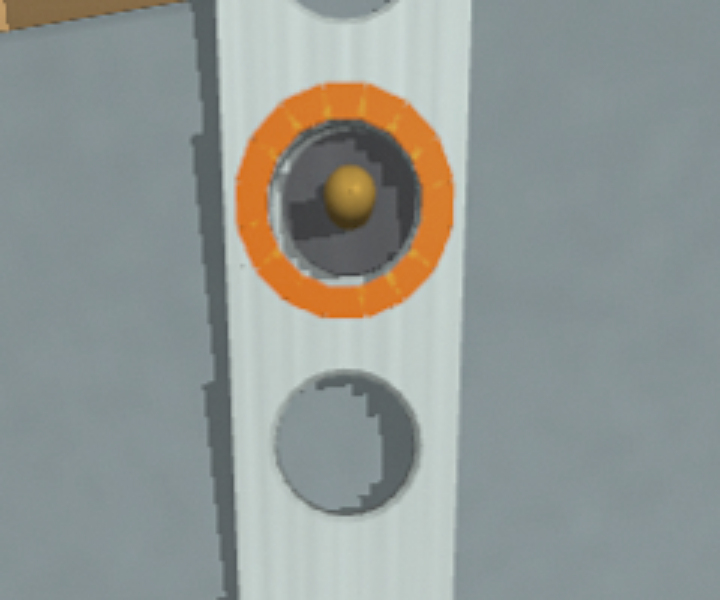

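The peg (350,195) stands centred in the ring (345,199), so the hole is down over it. I'll release and withdraw straight up.

send_rows(
  moves=[
    [[0,0,0],[0,0,0],200],
    [[0,0,0],[0,0,0],150],
    [[0,0,0],[0,0,0],80],
    [[0,0,0],[0,0,0],40],
    [[0,0,0],[0,0,0],0],
    [[0,0,0],[0,0,0],0],
    [[0,0,-15],[0,0,0],0],
    [[0,0,-25],[0,0,0],0],
    [[0,0,-30],[0,0,0],0],
    [[0,0,-30],[0,0,0],0],
    [[0,0,0],[0,0,0],0],
  ],
)

```text
t: 9.35
ee_pos: [592.2, -21.1, 284.4]
eef_rot: [[-0.998, 0.061, 0.005], [0.061, 0.998, -0.0], [-0.005, 0.0, -1.0]]
force: [0.4, 0.5, 0.9]
opening: 85.6
finger_force: 0.0
```

```bash
python3 - <<'E'
from h import *
np.set_printoptions(precision=2,suppress=True)
c=viewer.read_camera("wrist");d=viewer.read_camera("scene")
a=cv2.resize(c["pixels"][0:300,160:480],None,fx=1.25,fy=1.25);b=cv2.resize(d["pixels"][100:340,80:336],(400,375))
cv2.imwrite("pics/w6.png",np.hstack([a,b])[...,::-1])
for l,z in(("stay_hole",166),("peg",179)):
    for r in landmark_of(l,c)[:1]: print(l,r["position"],r["conf"],at_z(c,r["position"],z))
s=bot.state();print(s["t"],s["ee_pos"],s["force"],s["opening"])
E
```

```text
stay_hole [313.7, 84.4] 0.83 [497.74 -17.08 166.  ]
peg [314.2, 81.4] 0.7 [496.64 -16.57 179.  ]
9.55 [589.9  -22.1  279.35] [ 0.17 -0.52 -0.88] 85.78171280990487
```

View pics/w6.png

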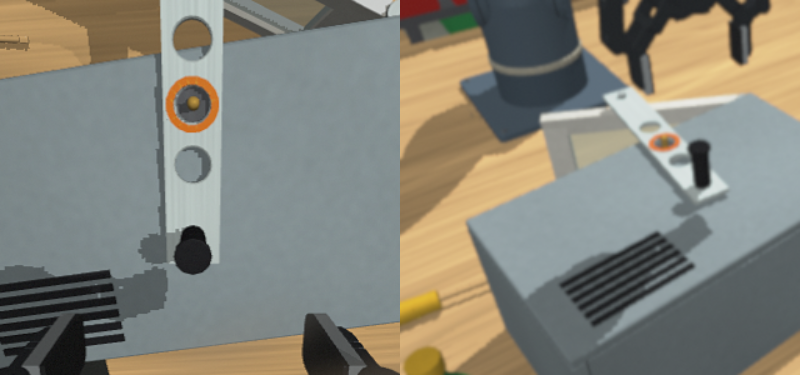

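The wrist half shows the peg at (193,103) in the centre of the ring. In the scene half the stay lies level, the door is half open and the gripper is clear. Handing in.

```bash
python3 -c "
from plant import job
print(job.job_done())"
```

```text
the job is handed in; nothing more can be done
None
```

The stay's middle hole is down over the brass peg, about 1 mm off centre by the wrist camera. The stay looks level and the door half open, the gripper is clear, and I handed the job in at about 9.6 s; no verdict came back.

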